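# Load the phone case into the desk scanner

## Task

Lay the black phone case flat on the scanner's sloping bed and push it up-slope under the sprung steel hold-down arm until its leading edge meets the low stop bar, square and centred under the arm, and let it go there. Then shut the scanner's clear sliding door all the way. Leave the mug, the keychain and the stamp where they are.

Things in the scene. Friction and masses are not known exactly. Their poses are not given: they have to be found in the camera images.
- case_mid (a point): Centre (half-way up, 5 mm over its underside) of the loose matte black phone case, a flat rigid slab 120 mm long (its x), 62 mm wide (its y), 10 mm thick (its z), about 60 g, lying back up and flat on the counter to the right of the scanner. One end has a grey camera slot; either end may go in first.
- bed: Grey floor sunk in the beige scanner, sloping 30 deg up away from the robot. x points up the slope, y level to the scanner's left, z square out of the floor. Origin: on the floor where the centre of the case's underside is when fully home. Floor: x -147 to 97 mm, y -82 to 82 mm. The frame around it is flush with the door's top, at z 44 mm; the head housing (x 97 to 125) rises to z 50.
- scanner: The whole beige wedge-shaped scanner, fixed: about 275 mm deep, 355 mm wide, 190 mm high at the back. Origin on the counter, straight below the bed's origin (95 mm lower); x away from the robot, y to its left, z up. Right outer wall at y -95 mm, left at y 258 mm. Left of the bed (y 82 to 245) is the deck on which the open door is parked.
- stop_mid (a point): Middle of the near face's top edge of the stop bar, a 7 mm high steel strip across the bed, under the arm: bed x 60, y 0, z 7 mm; it runs from bed y -42 to 42 mm. Axes as the bed's.
- hold_arm (a joint): Angle (rad) of the sprung steel hold-down arm, a 36 mm wide strip on the bed's centre line (y 0), hinged at bed x 104, z 32 mm. 0 = at rest, toe 4 mm over the bed; grows as it lifts (to 0.5), about 0.08 with the case under it. Presses 3 to 4 N at the toe. A slippery lip, turned up 30 deg towards the low side, lets a case pushed up-slope lift the arm (push 4 to 12 N).
- toe (a point): Toe of the hold-down arm: the low bend of its underside that presses on the case, at bed x 30, y 0, z 4 mm at rest; moves with the arm. From here the lip rises down-slope to its tip at bed x 4, z 19 mm (at rest). Axes are the bed's when at rest.
- door (a joint): Position (m) of the clear acrylic door, 0 = shut over the bed, 0.16 = fully open, parked to the left; slides along the bed's y, rubbing with about 1.5 N. Flat and flush, no handle: press on it with closed fingertips and drag towards the bed's -y. Pressing with 6 to 15 N is enough.
- door_mid (a point): Point on the door's top face, centre of a frosted patch 82 x 60 mm: bed x -25 mm, bed z 44 mm, half-way across the door's 164 mm width. Moves with the door: its bed y is the door's joint value. The door is 4 mm thick and covers bed x -146 to 96 mm; axes as the bed's.
- mug: Blue ceramic mug, 80 mm across, 95 mm high, standing on the counter to the right and behind; origin at the centre of its underside. Bystander.
- keychain: Small chrome lighter-shaped keychain lying on the counter left of the scanner, nearer the robot than the stamp, 55 x 36 x 12 mm with a wire ring; origin at the centre of its underside. Bystander.
- stamp: Wooden hand stamp, 42 mm across, 78 mm high, standing on the counter left of the scanner; origin at the centre of its underside. Bystander.
Not all that is in view belongs to the job. Leave any purple look-alike of the part that bears case_mid alone.

How it is judged:
By the outcome, as a careful person would: the job done as asked, in the order asked, and still so for the second after the job is handed in, with the robot touching nothing.
It also fails if it takes over 54 s, if anything falls off the work surface, if the arm or the gripper's body presses on something with over 40 N, if the wrist force passes 120 N, or if a joint passes its speed limit or range.

## Robot

A 6-joint arm with a two-finger parallel gripper is mounted at the origin on the work surface. World frame = base frame: x ahead of the robot, y to its left, z up, the work surface at z = 0. Lengths are in m, angles in rad, forces in N, time in s.
With the tool pointing down it reaches from about 0.35 to 0.775 m from the base axis. Payload 7.3 kg.
Tool frame: the origin (TCP) lies between the finger pads; the fingertips stand 14 mm ahead of it and the grasp point (between the pads) lies 5 mm behind it; z points along the fingers, y is the direction in which the jaws open and shut (so a half turn about z gives the same grasp; the last joint's range is limited). The gripper opens to 92 mm and grips with 3 to 60 N. Pads are 19 mm wide; open, the fingers measure 130 mm over their backs; the gripper's body (75 mm by 190 mm) begins 47 mm behind the grasp point.
Start: joints at [-1.251, 0.342, 1.524, -0, 1.275, -0.146], TCP at [0.236, -0.469, 0.241] pointing down, gripper open.
Joint ranges: [-2.53, 2.53], [-0.77, 2.02], [0.04, 2.7], [-1, 4.14], [0.28, 2.66], [-3.11, 3.11]. Speed limits (rad/s): [2.57, 2.57, 3.14, 3.14, 3.14, 3.14].

## Interface

Orientations are given as [roll, pitch, yaw] about the fixed x, y, z axes, in that order (R = Rz(yaw) Ry(pitch) Rx(roll)).
In Python, from cell import robot gives the robot as it stands.
- The arm moves only by the shell command python3 -m creep 'ROWS' [FORCE]. ROWS is JSON, a list that holds one entry, the list of rows, each a list of 7 numbers: the shift along the tool's x, y, z in cm, then the turn, a rotation vector about the tool's x, y, z in degrees, then the gripper command: -1 is shut, 1 is fully open, values between are in proportion. In form: [[[tx, ty, tz, wx, wy, wz, gripper], ...]]. A call has 1 to 8 rows; each row is the pose to reach, as a shift and turn from the pose measured when the call began, along the tool's axes at that moment; what a row does not reach only later rows make up. A row lasts 1/10 s, in which the tool goes at most 50 mm and 8.59 degrees, less where a joint would pass 70% of its speed; a pose out of reach is approached as far as the arm can. A call with a gripper value outside its range is refused whole. The fingers move at their own pace and stop on an object; FORCE is the grip in N (left out, the last holds). Time passes only in rows, so rows that repeat a pose let the fingers close. It gives the time, the measured TCP pose, the force and the opening at its end, in the units of the state.
- robot.observe(): the state, without advancing time (a new reading comes with each control period).
- robot.read_camera(name): name is "side" or "top" or "wrist"; returns the picture (420x560x3 uint8, red, green, blue); there is no depth.
- robot.camera_params(name): a dict with "camera_matrix" (3x3 intrinsics, pixels), "R" (3x3) and "t" (3): a world point X has camera coordinates R X + t. Camera axes: x right, y down, z forward; pixel columns grow to the right and rows downward; lengths in m; the calibration is good to about 2 mm. The wrist camera is an equidistant fisheye: a pixel r from the principal point sees the ray r / f radians off the axis. A picture is of the moment at which its call begins: read the wrist's pose just before it. camera_params takes no time and is no camera call; for the wrist camera it gives the pose at the moment of the call.
- robot.hand_in(): hands the job in, once; it reports no verdict.
Trained networks look in the newest picture that a camera, given by its name, has taken for a name from the list of things; names that differ only in an ending like _2 or _b are one class to them, and where a whole thing is asked for, a point or a joint stands for the part that bears it (a point fixed in the world has none). Each returns a list of dicts, best first, with "score" (0 to 1); they miss things now and then, are a little off and sometimes report something else, mostly with a low value. They report only what shows in the picture. A call takes as long as a camera call. They do not tell look-alikes from the thing itself.
- robot.look_for(camera, label): "centre" ([x, y, z] in m, in the coordinates of the camera as it stood for that picture, good to about 4 mm: the middle of the surface that is visible of it).
- robot.masks_of(camera, label): "mask" (420x560 bool, what is visible of it).
The state is a dict: "time": time; "qpos": joint angles; "qvel": joint speeds; "joint_efforts": joint torques, N m; "tool_pos": TCP position; "tool_rot": TCP orientation; "contact_force": force on the tool from outside, world axes, zero at the start; "torque": the same for the moment, N m; "opening": finger opening in m.
Only numpy, scipy, OpenCV 4.12 (cv2) and the standard library are available. Lean on these libraries where they do the work, as an engineer would, in place of code of your own. Each camera call takes 0.05 s, during which the arm holds its last target.

## Working session

There is one attempt and no reset: what is moved stays moved. The work goes in short steps, Python scripts to look and compute and a shell command to move; the robot and the scene stay as the last step left them, time stands still between calls to the robot, and variables do not carry over. Pictures are saved under pics/ and viewed, and the job is handed in when it is done.

```bash
ls; mkdir -p pics; python3 - <<'E'
from cell import robot
import cv2
print(robot.observe())
for n in ["side","top","wrist"]:
    im=robot.read_camera(n); cv2.imwrite(f"pics/{n}0.png",im[:,:,::-1])
    p=robot.camera_params(n); print(n,p)
    for l in ["case_mid","scanner","bed","stop_mid","toe","door_mid","mug"]:
        try:
            r=robot.look_for(n,l)
            for d in r[:3]:
                import numpy as np
                print(l,round(d["score"],2),np.round(p["R"].T@(np.array(d["centre"])-p["t"]),4))
        except Exception as e: print(l,e)
E
```

```text
pics
{'time': 0.0, 'qpos': array([-1.25102696e+00,  3.42717472e-01,  1.52498600e+00,  2.06939544e-05,
        1.27542610e+00, -1.46025313e-01]), 'qvel': array([ 0.0005909 , -0.00066455, -0.00085811, -0.00252271,  0.00111915,
       -0.00183398]), 'joint_efforts': array([-4.11077126e-03, -4.31256652e+01, -2.44223177e+01,  7.13164313e-02,
        5.61437826e-02, -1.08575796e-04]), 'tool_pos': array([ 0.23568767, -0.46869817,  0.24005851]), 'tool_rot': array([-3.14007498e+00, -2.43209438e-04,  4.65788456e-01]), 'contact_force': array([-0.18114953, -0.14823518, -0.1670006 ]), 'torque': array([ 0.01078985, -0.00829815, -0.01695673]), 'opening': 0.09176321188682598}
side {'camera_matrix': array([[503.50382051,   0.        , 284.13811996],
       [  0.        , 503.50382051, 210.36876226],
       [  0.        ,   0.        ,   1.        ]]), 'R': array([[-0.94626689, -0.3232407 ,  0.00971668],
       [-0.20115005,  0.56479576, -0.80034018],
       [ 0.25321458, -0.75928993, -0.59946741]]), 't': array([0.48983802, 0.2068559 , 1.31674609])}
case_mid 0.94 [ 0.3265 -0.3866  0.0048]
case_mid 0.8
[... 934 characters left out ...]
5095 -0.3206  0.0079]
door_mid 0.77 [0.5492 0.1396 0.1244]
door_mid 0.64 [0.4973 0.4092 0.0139]
mug 0.82 [ 0.7013 -0.2883  0.0451]
mug 0.37 [0.554  0.0663 0.1123]
wrist {'camera_matrix': array([[325.1922621 ,   0.        , 282.71732835],
       [  0.        , 325.1922621 , 211.78689017],
       [  0.        ,   0.        ,   1.        ]]), 'R': array([[ 4.48288815e-01, -8.93888770e-01,  6.42523665e-05],
       [-8.52433423e-01, -4.27477154e-01,  3.01032461e-01],
       [-2.69062070e-01, -1.35004256e-01, -9.53613891e-01]]), 't': array([-0.52316542, -0.03678525,  0.39183717])}
case_mid 0.9 [ 0.3293 -0.4019  0.011 ]
case_mid 0.77 [ 0.4647 -0.5102  0.0097]
case_mid 0.67 [ 0.2769 -0.2033  0.0095]
```

View pics/side0.png

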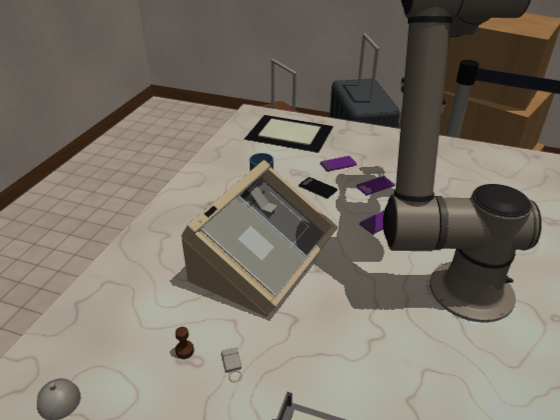

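View pics/top0.png

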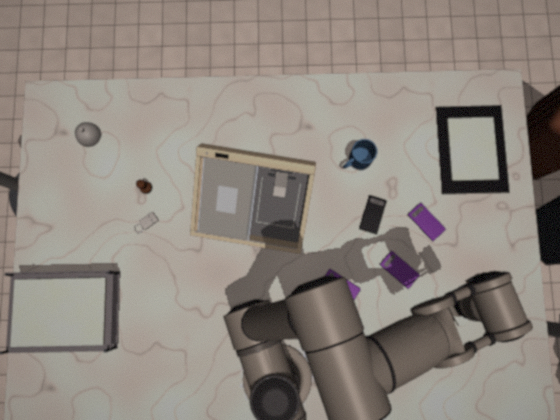

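View pics/wrist0.png

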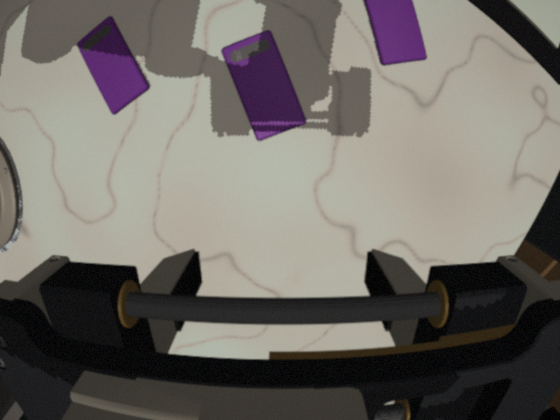

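The real case is the black slab at top (373,214) and side (318,187). The three purple ones, at top (343,285), (400,268) and (427,221), are look-alikes. I'll confirm this in enlarged crops, and use those for the scanner too.

```bash
python3 - <<'E'
import cv2,numpy as np
t=cv2.imread("pics/top0.png"); s=cv2.imread("pics/side0.png")
c=cv2.resize(t[135:260,180:400],None,fx=3.6,fy=3.6,interpolation=cv2.INTER_CUBIC); cv2.imwrite("pics/topc.png",c)
c=cv2.resize(s[145:320,170:350],None,fx=3.4,fy=3.4,interpolation=cv2.INTER_CUBIC); cv2.imwrite("pics/sidec.png",c)
E
```

```text
(no output)
```

View pics/topc.png

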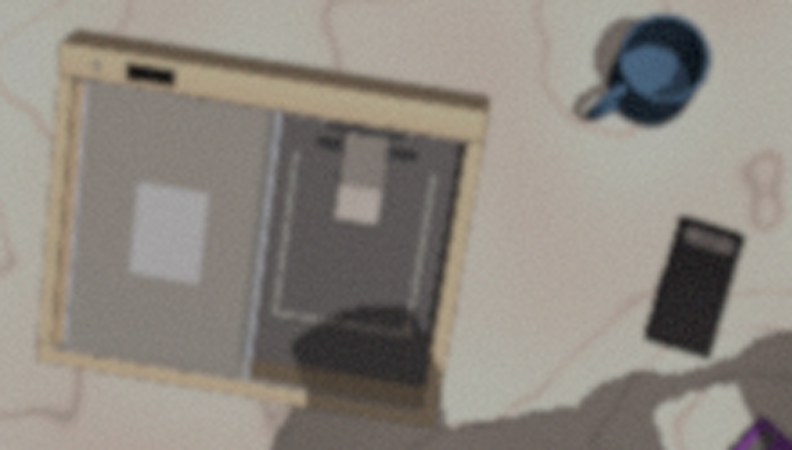

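View pics/sidec.png

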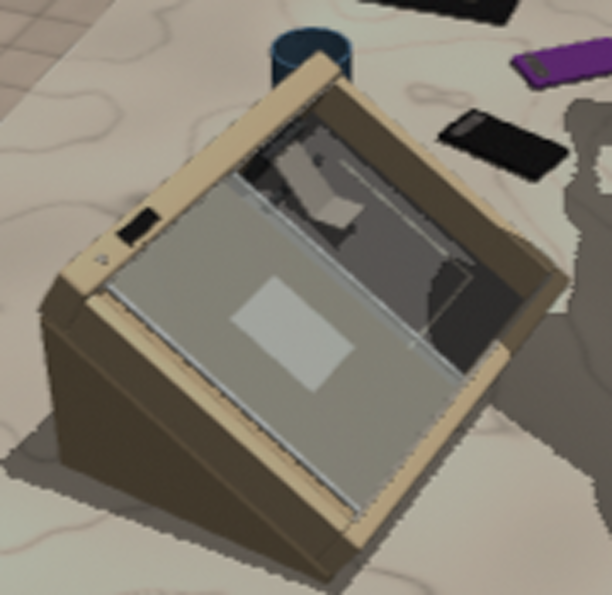

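```bash
cat > h.py <<'E'
import numpy as np, cv2
from cell import robot
from scipy.spatial.transform import Rotation as Ro
from scipy.optimize import least_squares
B=np.array([[np.cos(np.pi/6),0,-.5],[0,1,0],[.5,0,np.cos(np.pi/6)]])
def bed2w(p,s):
    p=np.atleast_2d(p); return (p@B.T+[0,0,.095])@Ro.from_euler('z',s[2]).as_matrix().T+[s[0],s[1],0]
def w2bed(p,s):
    p=np.atleast_2d(p); return ((p-[s[0],s[1],0])@Ro.from_euler('z',s[2]).as_matrix()-[0,0,.095])@B
def proj(p,X,fish=False):
    c=np.atleast_2d(X)@p["R"].T+p["t"]; K=p["camera_matrix"]
    if fish:
        r=np.hypot(c[:,0],c[:,1]); th=np.arctan2(r,c[:,2]); u=c[:,:2]/r[:,None]*th[:,None]
    else: u=c[:,:2]/c[:,2:]
    return u*K[0,0]+K[:2,2]
def back(p,uv,z,fish=False):
    K=p["camera_matrix"]; uv=np.atleast_2d(uv).astype(float); u=(uv-K[:2,2])/K[0,0]
    if fish:
        th=np.linalg.norm(u,axis=1,keepdims=True); d=np.hstack([u/th*np.sin(th),np.cos(th)])
    else: d=np.hstack([u,np.ones((len(u),1))])
    d=d@p["R"]; o=-p["R"].T@p["t"]; return o+d*((z-o[2])/d[:,2:])
E
python3 - <<'E'
from h import *
T=robot.camera_params("top");S=robot.camera_params("side")
P=np.array([[.016,.13],[-.066,.13],[-.066,.19],[.016,.19]]); P=np.c_[P,np.full(4,.044)]
D=np.array([[.096,.078,.044],[-.146,.078,.044]])
H=np.array([[.125,-.095,.05],[.125,.258,.05]])
tp=np.array([[208,188],[200,285],[129,276],[138,183],[278,112],[247,378],[487,99],[66,42]])/3.6+[180,135]
sp=np.array([[273,277],[354,347],[314,391],[230,320]])/3.4+[170,145]
X=np.vstack([P,D,H])
f=lambda s:np.r_[(proj(T,bed2w(X,s))-tp).ravel(),(proj(S,bed2w(P,s))-sp).ravel()]
r=least_squares(f,[.55,0,-.1],loss='soft_l1',x_scale=[.01,.01,.01]); print(r.x); print(np.round(f(r.x).reshape(-1,2),1))
for sub in (0,1):
    g=(lambda s:(proj(T,bed2w(X,s))-tp).ravel()) if sub==0 else (lambda s:(proj(S,bed2w(P,s))-sp).ravel())
    print(least_squares(g,[.55,0,-.1]).x)
# case
for n,p,c0 in(("top",T,(373,214)),("side",S,(318,187))):
    im=robot.read_camera(n)
    hsv=cv2.cvtColor(im,cv2.COLOR_RGB2HSV)
    m=robot.masks_of(n,"case_mid")
    for d in m:
        M=d["mask"].astype(np.uint8)
        if M[c0[1],c0[0]]:
            cn=max(cv2.findContours(M,0,2)[0],key=cv2.contourArea)
            bx=cv2.boxPoints(cv2.minAreaRect(cn)); print(n,d["score"],bx.round(1).tolist(),M.sum())
            w=back(p,cn[:,0,:],.010 if n=="top" else .007)[:,:2].astype(np.float32)
            (cx,cy),(a,b),ang=cv2.minAreaRect(w*1000); print(cx,cy,a,b,ang)
E
```

```text
[ 0.56255426 -0.02480014 -0.16521826]
[[-0.7  1.3]
 [-0.8 -0.4]
 [-0.3 -0.7]
 [-1.  -0. ]
 [-0.4 -0.7]
 [ 0.5 -0.3]
 [ 1.5  2.1]
 [-1.7  1.3]
 [-0.1 -1.7]
 [ 0.1 -1.4]
 [ 0.1 -0.6]
 [-0.  -1.2]]
[ 0.56406281 -0.02594    -0.16097291]
[ 0.56059297 -0.02048971 -0.16700737]
top 0.61 [[358.3999938964844, 229.1999969482422], [368.5, 194.39999389648438], [386.79998779296875, 199.6999969482422], [376.70001220703125, 234.5]] 671
507.56500244140625 -320.77423095703125 61.00701141357422 118.7682113647461 71.41142272949219
side 0.63 [[298.5, 186.8000030517578], [303.5, 174.1999969482422], [337.79998779296875, 187.89999389648438], [332.79998779296875, 200.5]] 433
506.310546875 -313.66070556640625 72.27619934082031 123.92205810546875 72.3777084350586
```

```bash
cat >> h.py <<'E'
def toolR(): 
    o=robot.observe(); return o["tool_pos"],Ro.from_euler('xyz',o["tool_rot"])
def rows(pos,R):
    p,r=toolR(); return np.round(r.inv().apply(np.array(pos)-p)*100,2), np.round((r.inv()*R).as_rotvec(degrees=True),2)
def down(yaw_x): # tool x at world yaw, z down
    return Ro.from_euler('xyz',[np.pi,0,yaw_x])
E
python3 - <<'E'
from h import *
print(rows([.507,-.32,.13],down(np.radians(-18.6))))
p=robot.camera_params("wrist"); print(-p["R"].T@p["t"])
E
```

```text
(array([30.92, -1.14, 11.07]), array([ 0.  ,  0.  , 45.29]))
[ 0.30860201 -0.43048054  0.38475543]
```

```bash
python3 -m creep '[[[30.9,-1.1,11,0,0,45.3,1],[30.9,-1.1,11,0,0,45.3,1],[30.9,-1.1,11,0,0,45.3,1],[30.9,-1.1,11,0,0,45.3,1],[30.9,-1.1,11,0,0,45.3,1],[30.9,-1.1,11,0,0,45.3,1],[30.9,-1.1,11,0,0,45.3,1],[30.9,-1.1,11,0,0,45.3,1]]]' 30
python3 - <<'E'
from h import *
print(robot.observe()["qpos"])
p=robot.camera_params("wrist"); im=robot.read_camera("wrist"); cv2.imwrite("pics/w1.png",im[:,:,::-1])
for d in robot.masks_of("wrist","case_mid"):
    M=d["mask"].astype(np.uint8); cn=max(cv2.findContours(M,0,2)[0],key=cv2.contourArea)
    w=back(p,cn[:,0,:],.010,True)[:,:2].astype(np.float32)
    print(d["score"],cn.mean(0),cv2.minAreaRect(w*1000))
print(rows([.507,-.32,.016],down(np.radians(-18.6))))
E
```

```text
time: 2.2
tool_pos: [0.5101, -0.3164, 0.128]
tool_rot: [-3.139, 0.002, -0.32]
contact_force: [0.2, 0.1, -0.9]
opening: 0.0916
[-0.68363676  0.58332433  1.45719447  0.00156665  1.10420559  1.20614221]
0.8 [[372.10204082 334.97959184]] ((350.9305419921875, -360.4384765625), (51.835960388183594, 36.407440185546875), 72.42477416992188)
0.75 [[288.82857143 206.8       ]] ((508.43963623046875, -319.0482482910156), (61.53595733642578, 118.59955596923828), 70.66036224365234)
0.68 [[467.03100775 180.97674419]] ((481.29888916015625, -488.8580627441406), (120.80265808105469, 61.376373291015625), 39.8808708190918)
(array([-1.00e-02,  5.00e-02,  1.14e+01]), array([-0.01,  0.08,  0.13]))
```

View pics/w1.png

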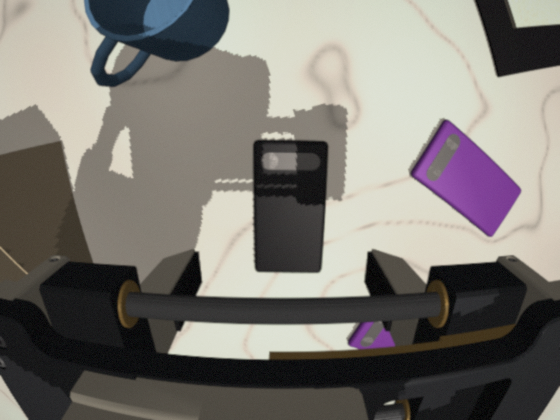

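Both views give the same case position, about (0.508, -0.319) with long axis at -19°. I'll descend and grasp it.

```bash
python3 - <<'E'
from h import *
print(rows([.508,-.3195,.0165],down(np.radians(-19))))
E
```

```text
(array([ 0.07, -0.02, 11.35]), array([-0.01,  0.08,  0.53]))
```

```bash
python3 -m creep '[[[0,0,4,0,0,0.5,1],[0.1,0,7.5,0,0,0.5,1],[0.1,0,9.5,0,0,0.5,1],[0.1,0,10.7,0,0,0.5,1],[0.1,0,11.3,0,0,0.5,1],[0.1,0,11.3,0,0,0.5,1],[0.1,0,11.3,0,0,0.5,0.2],[0.1,0,11.3,0,0,0.5,-1]]]' 30
python3 -m creep '[[[0,0,0,0,0,0,-1],[0,0,0,0,0,0,-1],[0,0,0,0,0,0,-1],[0,0,0,0,0,0,-1]]]' 30
```

```text
time: 3.1
tool_pos: [0.5088, -0.3204, 0.0183]
tool_rot: [3.141, -0.001, -0.331]
contact_force: [-0.5, -0.5, -0.1]
opening: 0.0802
time: 3.5
tool_pos: [0.5091, -0.3206, 0.0189]
tool_rot: [3.14, -0.002, -0.331]
contact_force: [0.3, 1.0, 5.0]
opening: 0.0613
```

```bash
python3 -m creep '[[[0,0,-2,0,0,0,-1],[0,0,-5,0,0,0,-1],[0,0,-10,0,0,0,-1],[0,0,-15,0,0,0,-1],[0,0,-19,0,0,0,-1],[0,0,-20,0,0,0,-1]]]' 30
python3 - <<'E'
from h import *
im=robot.read_camera("wrist"); cv2.imwrite("pics/w2.png",im[:,:,::-1])
im=robot.read_camera("side"); cv2.imwrite("pics/s2.png",cv2.resize(im[120:260,220:420,::-1],None,fx=4,fy=4))
E
```

```text
time: 4.1
tool_pos: [0.5103, -0.3214, 0.2242]
tool_rot: [3.137, -0.01, -0.331]
contact_force: [0.3, -0.1, -0.5]
opening: 0.0612
```

View pics/w2.png

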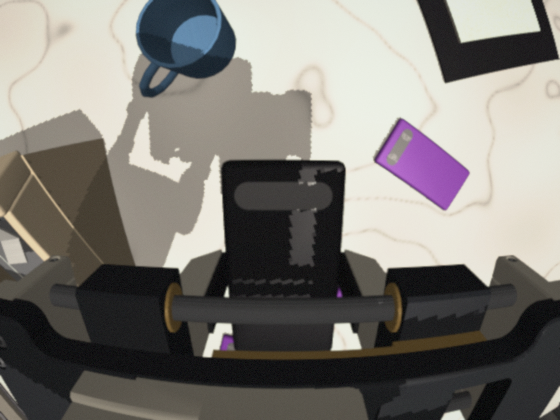

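View pics/s2.png

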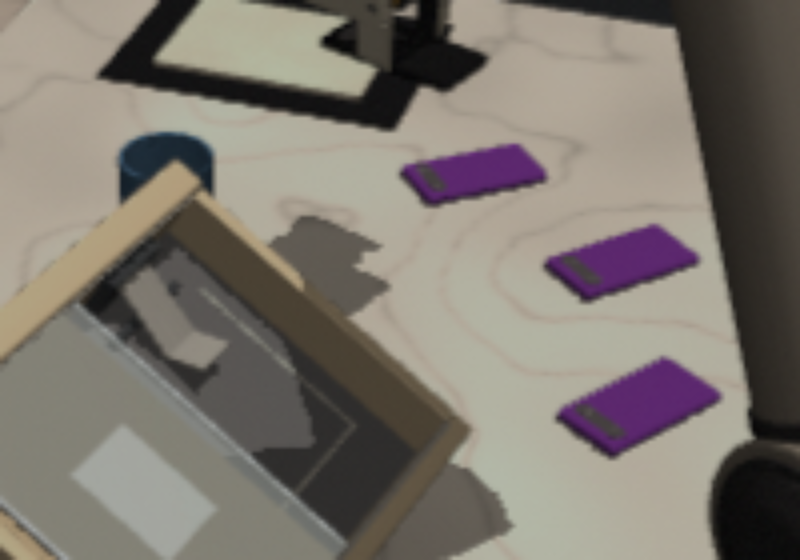

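Black case is held with its slot end (w2, 283,196) forward, and the purple ones are undisturbed. I'll move to a hover over the low part of the bed, tilted parallel to it.

```bash
cat >> h.py <<'E'
def bedR(s,dyaw=0,lean=0): # tool x up-slope, z into bed
    return Ro.from_euler('z',s[2])*Ro.from_matrix(B)*Ro.from_matrix(np.diag([1.,-1,-1]))*Ro.from_euler('z',dyaw)
S0=[.5625,-.0245,-.165]
def bedpose(s):
    p,r=toolR(); d=(bedR(s).inv()*r).as_rotvec(degrees=True)
    return np.round(w2bed(p,s)[0]*1000,1),np.round(d,2)
E
python3 - <<'E'
from h import *
t=bed2w([-.07,0,.14],S0)[0]; print(t,rows(t,bedR(S0)))
E
```

```text
[ 0.43365228 -0.00304507  0.18124356] (array([-17.49, -27.59,   3.77]), array([ 2.64, 29.66, -9.25]))
```

```bash
python3 -m creep '[[[-4,-5,-1,0.5,6,-2,-1],[-8,-11,-1,1,12,-4,-1],[-11,-16,-1,1.5,18,-6,-1],[-14,-21,0,2,24,-8,-1],[-17.5,-25,1,2.6,29.7,-9.3,-1],[-17.5,-27.6,3,2.6,29.7,-9.3,-1],[-17.5,-27.6,3.8,2.6,29.7,-9.3,-1],[-17.5,-27.6,3.8,2.6,29.7,-9.3,-1]]]' 30
python3 -m creep '[[[0,0,0,0,0,0,-1],[0,0,0,0,0,0,-1]]]'
python3 - <<'E'
from h import *
print(robot.observe()["qpos"],bedpose(S0))
p=robot.camera_params("wrist"); np.savez("pics/w3.npz",R=p["R"],t=p["t"],K=p["camera_matrix"]); im=robot.read_camera("wrist"); cv2.imwrite("pics/w3.png",im[:,:,::-1])
# overlay model
o=im[:,:,::-1].copy()
X=np.array([[.016,.13,.044],[-.066,.13,.044],[-.066,.19,.044],[.016,.19,.044],[.060,-.042,.007],[.060,.042,.007],[.096,.078,.044],[-.146,.078,.044],[.097,-.082,.044],[.097,.082,.044],[.03,-.018,.004],[.03,.018,.004],[.004,-.018,.019],[.004,.018,.019],[.125,-.095,.05],[.097,-.095,.05]])
for q in proj(p,bed2w(X,S0),True): cv2.circle(o,tuple(int(v) for v in q.round()),2,(0,0,255),-1)
cv2.imwrite("pics/w3o.png",o)
cv2.imwrite("pics/w3c.png",cv2.resize(o[0:240,60:420],None,fx=2.2,fy=2.2,interpolation=cv2.INTER_CUBIC))
E
```

```text
time: 5.0
tool_pos: [0.4293, 0.0013, 0.1764]
tool_rot: [-3.142, -0.515, -0.159]
contact_force: [-0.3, -0.6, -0.8]
opening: 0.061
time: 5.2
tool_pos: [0.4287, 0.0011, 0.1753]
tool_rot: [3.141, -0.512, -0.159]
contact_force: [-0.6, -0.3, -0.7]
opening: 0.0614
[-0.18604505  0.04118466  2.26126227  0.04051093  0.3278139   1.50897467] (array([-77.8,   3.3, 137.7]), array([ 0.16, -0.68, -0.29]))
```

View pics/w3o.png

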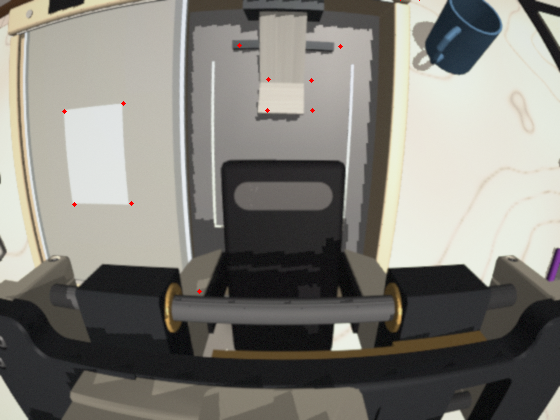

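View pics/w3c.png

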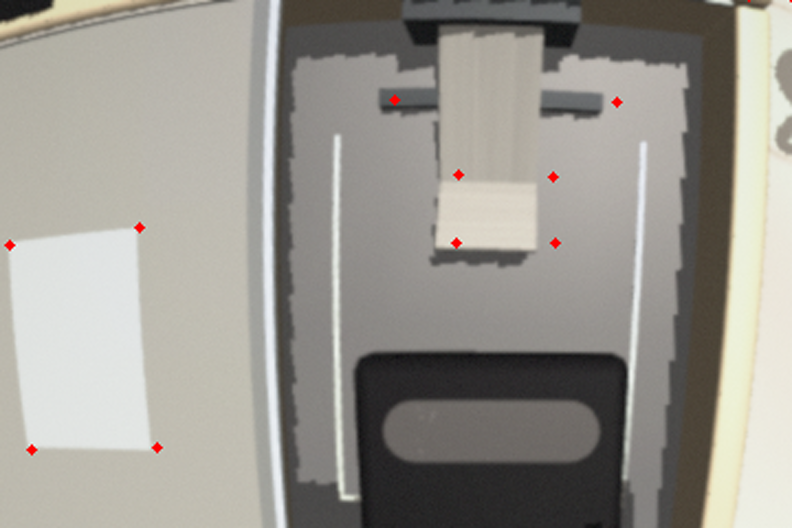

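Model overlay (red dots) sits about 6 mm to the right of the real hold-down lip (w3c, 436–536, 248) and stop bar (379–602, 108). I'll refit the scanner pose from this close view and check where the case sits in the hand.

```bash
python3 - <<'E'
from h import *
z=np.load("pics/w3.npz"); p=dict(R=z["R"],t=z["t"],camera_matrix=z["K"])
sc=lambda a:np.array(a)/2.2+[60,0]
X=np.array([[.060,-.042,.007],[.060,.042,.007],[.03,-.018,.004],[.03,.018,.004],[.004,-.018,.019],[.004,.018,.019]])
uv=sc([[602,95],[379,91],[537,184],[438,182],[536,249],[436,248]])
g=lambda s:(proj(p,bed2w(X,s),True)-uv).ravel()
r=least_squares(g,S0); print(r.x,np.round(r.fun.reshape(-1,2),1))
Pt=np.array([[.016,.13,.044],[-.066,.13,.044],[-.066,.19,.044],[.016,.19,.044]])
up=sc([[136,228],[150,448],[32,449],[10,243]])
g2=lambda s:np.r_[(proj(p,bed2w(X,s),True)-uv).ravel(),(proj(p,bed2w(Pt,s),True)-up).ravel()]
r2=least_squares(g2,S0); print(r2.x,np.round(r2.fun.reshape(-1,2),1))
print(bedpose(r.x),bedpose(r2.x))
# case in tool frame: top corners front
tp,tr=toolR()
C=np.array([[.06,-.031,.0089],[.06,.031,.0089],[0.06,0,.0089]])
print(((proj(p,tr.apply(C)+tp,True))-[60,0])*2.2)
E
```

```text
[ 0.56242062 -0.01741432 -0.1851618 ] [[-0.1  4.4]
 [-0.4  4.4]
 [-0.6 -2.4]
 [ 1.1 -2.3]
 [-0.  -1.3]
 [ 0.  -1.7]]
[ 0.56279039 -0.01963374 -0.16670104] [[ 1.2  3.2]
 [ 1.1  4.4]
 [ 1.4 -3.4]
 [ 3.2 -2.7]
 [ 2.7 -2.3]
 [ 2.8 -2.2]
 [-4.5 -0.2]
 [-2.4  0. ]
 [-4.4 -0.3]
 [-4.8  1.2]]
(array([-75.7,  -6.9, 137.2]), array([ 0.7 , -0.58, -1.24])) (array([-76.4,  -2.3, 137.6]), array([ 0.17, -0.58, -0.32]))
[[357.16542369 343.37080129]
 [642.23760314 343.81362517]
 [500.08323356 341.95768451]]
```

```bash
cat > kin.py <<'E'
from h import *
D=[([.34272,1.52499,1.27543],[.23569,-.46870,.24006],[-3.14,-.0002,.4658]),
([.58332,1.45719,1.10421],[.5101,-.3164,.128],[-3.139,.002,-.32])]
o=robot.observe(); D.append((o["qpos"][[1,2,4]],o["tool_pos"],o["tool_rot"]))
# r,z model: h,L1,L2,T,(c shoulder offset)
def fk(k,q):
    h,L1,L2,T,c=k; a,b,d=q[0],q[0]+q[1],q[0]+q[1]+q[2]
    return np.array([c+L1*np.sin(a)+L2*np.sin(b)+T*np.sin(d), h+L1*np.cos(a)+L2*np.cos(b)+T*np.cos(d)])
K=least_squares(lambda k:np.concatenate([fk(k,q)-[np.hypot(p[0],p[1]),p[2]] for q,p,_ in D]),[.18,.45,.4,.2,0]).x
def ik(r,z,pitch):
    return least_squares(lambda q:np.r_[fk(K,q)-[r,z],(q.sum()-pitch)*.3],[.35,2.0,.4]).x
E
python3 - <<'E'
from kin import *
print(K,[fk(K,q)-[np.hypot(p[0],p[1]),p[2]] for q,p,_ in D],[sum(q) for q,_,_ in D])
s=[.5625,-.020,-.167]
for nm,X in (("low",[-.072,0,.027]),("mid",[-.072,0,.07]),("home",[0,0,.021])):
  for de in (0,10,15,20,25):
    w=bed2w(X,s)[0]; q=ik(np.hypot(w[0],w[1]),w[2],np.radians(150+de)); print(nm,de,np.round(q,3))
E
```

```text
[0.13155884 0.49259166 0.33903427 0.25742348 0.03100661] [array([-0.00427988, -0.00117116]), array([0.00357712, 0.00381521]), array([ 0.00070277, -0.00264406])] [3.1431400000000003, 3.14472, np.float64(2.628573545540347)]
low 0 [0.325 2.289 0.004]
low 10 [0.342 2.156 0.294]
low 15 [0.361 2.09  0.429]
low 20 [0.386 2.023 0.558]
low 25 [0.415 1.958 0.682]
mid 0 [0.21  2.286 0.122]
mid 10 [0.24  2.154 0.399]
mid 15 [0.263 2.089 0.527]
mid 20 [0.292 2.025 0.65 ]
mid 25 [0.325 1.961 0.768]
home 0 [0.356 2.075 0.186]
home 10 [0.388 1.938 0.467]
home 15 [0.413 1.868 0.599]
home 20 [0.442 1.797 0.728]
home 25 [0.475 1.727 0.853]
```

At 30° tilt the wrist joint (q5) would fall below its 0.28 limit. I'll set the case back down and re-grip it with the hand tilted about 16° about the jaw axis, so the case can lie flat on the bed while the tool stands steeper.

```bash
python3 - <<'E'
from h import *
print(rows([.47,-.285,.17],down(np.radians(-19))))
E
```

```text
(array([ 7.18, 27.54,  4.74]), array([ -2.51, -29.34,   9.6 ]))
```

```bash
python3 -m creep '[[[0,5,-2,0,0,0,-1],[1,10,-2,0,0,0,-1],[2,15,-2,-0.5,-6,2,-1],[4,20,-1,-1,-12,4,-1],[6,25,1,-1.5,-18,6,-1],[7,27.5,3,-2,-24,8,-1],[7.2,27.5,4.7,-2.5,-29.3,9.6,-1],[7.2,27.5,4.7,-2.5,-29.3,9.6,-1]]]' 30
python3 - <<'E'
from h import *
print(rows([.47,-.285,.0195],down(np.radians(-19))))
E
```

```text
time: 6.05
tool_pos: [0.471, -0.2898, 0.1628]
tool_rot: [-3.138, 0.009, -0.337]
contact_force: [0.6, 1.0, -0.7]
opening: 0.0611
(array([-0.12, -0.37, 14.34]), array([-0.18,  0.54, -0.3 ]))
```

```bash
python3 -m creep '[[[0,0,4,0,0.5,0,-1],[0,0,8,0,0.5,0,-1],[0,0,11,0,0.5,0,-1],[0,0,13,0,0.5,0,-1],[0,0,14,0,0.5,0,-1],[0,0,14.4,0,0.5,0,-1],[0,0,14.4,0,0.5,0,-1],[0,0,14.4,0,0.5,0,-1]]]' 30
python3 -m creep '[[[0,0,0,0,0,0,0.6],[0,0,0,0,0,0,0.6],[0,0,0,0,0,0,0.6]]]' 30
python3 - <<'E'
from h import *
p,r=toolR(); print(rows(np.r_[p[:2],.0195],down(np.radians(-19))*Ro.from_euler('y',16,degrees=True)), rows(np.r_[p[:2],.0195],down(np.radians(-19))*Ro.from_euler('y',-16,degrees=True)))
R=down(np.radians(-19))*Ro.from_euler('y',-16,degrees=True); print(R.apply([0,0,1]))
E
```

```text
time: 6.85
tool_pos: [0.4704, -0.2898, 0.0201]
tool_rot: [-3.139, -0.002, -0.337]
contact_force: [0.4, 0.6, -0.3]
opening: 0.0612
time: 7.15
tool_pos: [0.4707, -0.2899, 0.0206]
tool_rot: [-3.139, -0.003, -0.337]
contact_force: [0.2, 0.8, 0.0]
opening: 0.073
(array([-0.  ,  0.  ,  0.11]), array([-0.08, 15.83, -0.35])) (array([-0.  ,  0.  ,  0.11]), array([ -0.17, -16.17,  -0.31]))
[-0.26062024  0.08973875 -0.9612617 ]
```

```bash
python3 -m creep '[[[0,0,0,0,-5,0,0.6],[0,0,0.1,0,-11,0,0.6],[0,0,0.25,0,-16,0,0.6],[0,0,0.25,0,-16.2,0,0.6],[0,0,0.25,0,-16.2,0,0.6],[0,0,0.25,0,-16.2,0,-1],[0,0,0.25,0,-16.2,0,-1],[0,0,0.25,0,-16.2,0,-1]]]' 40
python3 -m creep '[[[0,0,0,0,0,0,-1],[0,0,0,0,0,0,-1]]]' 40
python3 - <<'E'
from h import *
R=down(np.radians(-19))*Ro.from_euler('y',-16,degrees=True)
s=[.5625,-.020,-.167]
R2=bedR(s)*Ro.from_euler('y',-16,degrees=True)
print(rows([.47,-.285,.22],R))
p,r=toolR(); print(p, r.apply([0,0,1]))
E
```

```text
time: 7.95
tool_pos: [0.4704, -0.2899, 0.0185]
tool_rot: [-3.139, 0.279, -0.337]
contact_force: [1.2, 0.5, -1.2]
opening: 0.0611
time: 8.15
tool_pos: [0.4703, -0.2899, 0.0186]
tool_rot: [-3.139, 0.279, -0.337]
contact_force: [0.2, 0.1, 0.3]
opening: 0.0612
(array([ -5.72,  -0.5 , -19.3 ]), array([-0.21, -0.03, -0.31]))
[ 0.47028308 -0.28993315  0.01864933] [-0.25886004  0.09309516 -0.9614181 ]
```

```bash
python3 -m creep '[[[-1,0,-3,0,0,0,-1],[-2,0,-7,0,0,0,-1],[-3.5,0,-12,0,0,0,-1],[-5,0,-17,0,0,0,-1],[-5.7,0,-19.3,0,0,0,-1],[-5.7,0,-19.3,0,0,0,-1]]]' 40
cat >> h.py <<'E'
S1=[.5625,-.020,-.167]
TI=Ro.from_euler('y',-16,degrees=True)
def bp(s=S1):
    p,r=toolR(); d=((bedR(s)*TI).inv()*r).as_rotvec(degrees=True); return np.round(w2bed(p,s)[0]*1000,1),np.round(d,2)
E
python3 - <<'E'
from h import *
t=bed2w([-.072,0,.085],S1)[0]; print(toolR()[0],t,rows(t,bedR(S1)*TI))
E
```

```text
time: 8.75
tool_pos: [0.47, -0.2909, 0.2247]
tool_rot: [3.141, 0.27, -0.338]
contact_force: [0.1, -0.1, -1.0]
opening: 0.0614
[ 0.46998794 -0.29086091  0.22472847] [ 0.45910491 -0.00257069  0.13261216] (array([ -7.75, -26.85,  11.67]), array([-0.07, 29.38, -9.89]))
```

```bash
python3 -m creep '[[[-2,-4,0.5,0,6,-2,-1],[-4,-9,1,0,12,-4,-1],[-6,-14,1.5,0,18,-6,-1],[-8,-19,2,0,24,-8,-1],[-10,-23.5,2.5,0,29.4,-9.9,-1],[-10.4,-26.9,2.8,0,29.4,-9.9,-1],[-9,-26.9,7.5,0,29.4,-9.9,-1],[-7.8,-26.9,11.5,0,29.4,-9.9,-1]]]' 40
python3 -m creep '[[[0,0,0,0,0,0,-1],[0,0,0,0,0,0,-1]]]' 40
python3 - <<'E'
from h import *
print(robot.observe()["qpos"],bp())
p=robot.camera_params("wrist"); np.savez("pics/w4.npz",R=p["R"],t=p["t"],K=p["camera_matrix"]); im=robot.read_camera("wrist"); cv2.imwrite("pics/w4.png",im[:,:,::-1])
cv2.imwrite("pics/w4c.png",cv2.resize(im[0:240,100:440,::-1],None,fx=2.3,fy=2.3,interpolation=cv2.INTER_CUBIC))
E
```

```text
time: 9.55
tool_pos: [0.4587, 0.0001, 0.1333]
tool_rot: [-3.14, -0.247, -0.163]
contact_force: [-0.4, -0.1, -0.8]
opening: 0.0608
time: 9.75
tool_pos: [0.458, 0.0002, 0.1329]
tool_rot: [-3.14, -0.244, -0.163]
contact_force: [-0.6, -0.3, -0.7]
opening: 0.0612
[-0.16897614  0.24729587  2.04542184  0.00496791  0.60514619  1.56085019] (array([-73.2,   2.6,  86. ]), array([ 0.13, -0.03, -0.23]))
```

View pics/w4c.png

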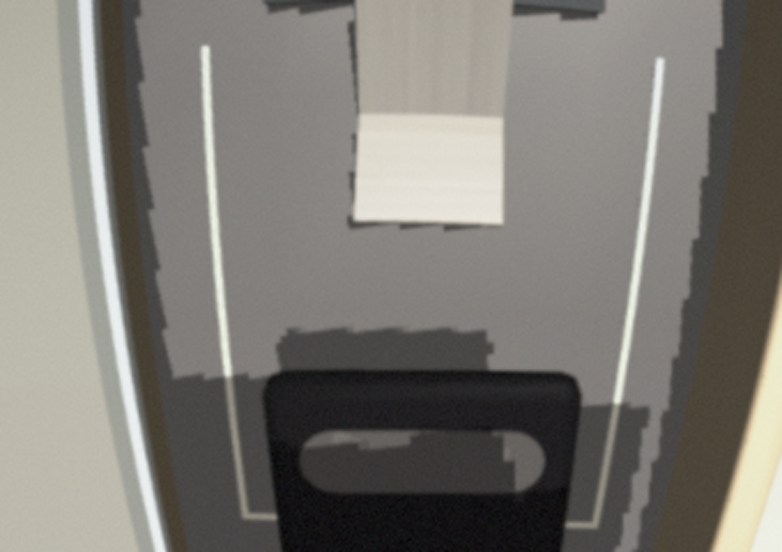

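```bash
python3 - <<'E'
from h import *
z=np.load("pics/w4.npz"); p=dict(R=z["R"],t=z["t"],camera_matrix=z["K"])
sc=lambda a:np.array(a)/2.3+[100,0]
X=np.array([[.03,-.018,.004],[.03,.018,.004],[.004,-.018,.019],[.004,.018,.019]])
uv=sc([[503,117],[358,115],[503,223],[353,222]])
G=sc([[660,57],[205,45],[598,525],[245,517]])
def f(v,lip=1,gd=1):
    s=v[:3]; g=np.array([[v[3],-v[5],0],[v[3],v[5],0],[v[4],-v[5],0],[v[4],v[5],0]])
    return np.r_[lip*(proj(p,bed2w(X,s),True)-uv).ravel(),gd*(proj(p,bed2w(g,s),True)-G).ravel()]
for l,g in((1,1),(1,.1),(.1,1)):
    r=least_squares(f,[*S1,.06,-.06,.05],args=(l,g)); print(np.round(r.x,4),np.round(r.fun,1)); print(bp(r.x[:3]))
tp,tr=toolR()
C=tr.apply(TI.inv().apply(np.array([[.06,-.031,.0086],[.06,.031,.0086]])))+tp
print((proj(p,C,True)-[100,0])*2.3)
E
```

```text
[ 0.5603 -0.017  -0.1859  0.05   -0.0999  0.0594] [-0.6 -0.3  0.8 -0.8 -0.5  1.1  0.9  0.   0.2 -0.3 -0.6  0.3 -0.6 -0.1
  0.3 -0.1]
(array([-69.1,  -2.2,  85.2]), array([ 0.39,  0.17, -1.26]))
[ 0.5603 -0.0169 -0.1795  0.05   -0.0999  0.0594] [-0.9 -0.5  0.5 -0.7 -0.5  0.9  0.9  0.2 -0.  -0.1 -0.1  0.1  0.  -0.1
  0.1  0. ]
(array([-69.1,  -1.6,  85.2]), array([ 0.3 ,  0.17, -0.9 ]))
[ 0.5603 -0.0171 -0.1868  0.05   -0.0999  0.0594] [-0.  -0.   0.1 -0.1 -0.   0.1  0.1 -0.   0.5 -0.2 -0.3  0.2 -0.6 -0.
  0.4 -0.1]
(array([-69.1,  -2.1,  85.2]), array([ 0.4 ,  0.17, -1.3 ]))
[[262.32664779 368.81824337]
 [598.64238427 369.11197937]]
```

Refit is subpixel: the lip plus a guide rectangle on the floor. The bed is yawed about 1° more than I had it and sits about 1 mm to the side. I'll correct for both and lower.

```bash
cat >> h.py <<'E'
S2=[.5603,-.0182,-.182]
def to(x,y,z,s=S2,yaw=0):
    print(rows(bed2w([x,y,z],s)[0],bedR(s)*Ro.from_euler('z',yaw,degrees=True)*TI))
E
python3 - <<'E'
from h import *
print(bp(S2)); to(-.072,0,.026)
E
```

```text
(array([-69.3,  -0.6,  85.3]), array([ 0.33,  0.17, -1.04]))
(array([1.36, 0.  , 5.78]), array([-0.33, -0.17,  1.04]))
```

```bash
python3 -m creep '[[[0.4,0,1.5,-0.3,-0.2,1,-1],[0.8,0,3,-0.3,-0.2,1,-1],[1.1,0,4.5,-0.3,-0.2,1,-1],[1.3,0,5.4,-0.3,-0.2,1,-1],[1.4,0,5.8,-0.3,-0.2,1,-1],[1.4,0,5.8,-0.3,-0.2,1,-1],[1.4,0,5.8,-0.3,-0.2,1,-1]]]' 40
python3 - <<'E'
from h import *
print(robot.observe()["qpos"],bp(S2)); to(-.072,0,.0185); to(-.05,0,.0185)
p=robot.camera_params("wrist"); np.savez("pics/w5.npz",R=p["R"],t=p["t"],K=p["camera_matrix"]); im=robot.read_camera("wrist"); cv2.imwrite("pics/w5.png",im[:,:,::-1])
cv2.imwrite("pics/w5c.png",cv2.resize(im[0:240,100:440,::-1],None,fx=2.3,fy=2.3,interpolation=cv2.INTER_CUBIC))
im=robot.read_camera("side"); cv2.imwrite("pics/s5.png",cv2.resize(im[150:300,170:350,::-1],None,fx=4,fy=4))
E
```

```text
time: 10.5
tool_pos: [0.4869, -0.0047, 0.0821]
tool_rot: [-3.141, -0.245, -0.182]
contact_force: [0.7, -0.5, -0.9]
opening: 0.0611
[-0.16507691  0.38529478  2.03066995 -0.00758619  0.48088896  1.59346669] (array([-71.1,  -0.1,  26.2]), array([ 0.03,  0.02, -0.03]))
(array([ 0.12, -0.  ,  0.76]), array([-0.03, -0.02,  0.03]))
(array([ 2.24, -0.  ,  0.16]), array([-0.03, -0.02,  0.03]))
```

View pics/w5c.png

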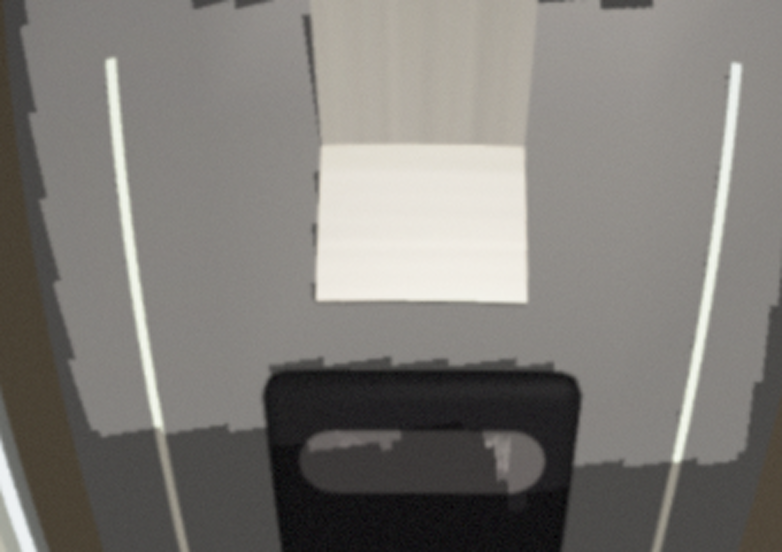

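View pics/s5.png

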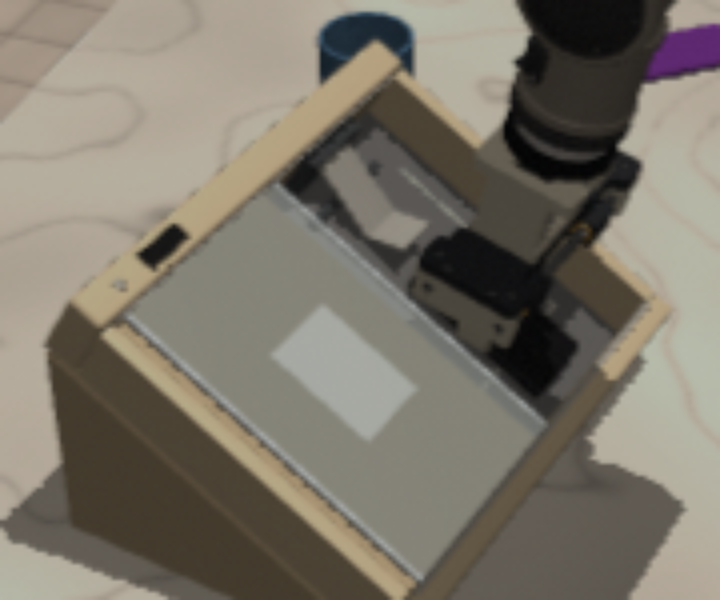

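Case (centre col 422) lines up with the lip (421.5) and the guides (420–424), and yaw agrees within about 0.3°. Now I'll lower to touch and check the force.

```bash
python3 -m creep '[[[0.05,0,0.3,0,0,0,-1],[0.1,0,0.55,0,0,0,-1],[0.12,0,0.75,0,0,0,-1],[0.12,0,0.75,0,0,0,-1],[0.12,0,0.75,0,0,0,-1]]]' 40
python3 - <<'E'
from h import *
print(bp(S2),robot.observe()["contact_force"],bedR(S2).inv().apply(robot.observe()["contact_force"])); to(-.03,0,.0185);to(0.003,0,.0185)
E
```

```text
time: 11.1
tool_pos: [0.4897, -0.0052, 0.075]
tool_rot: [-3.141, -0.244, -0.181]
contact_force: [0.2, 0.3, -0.5]
opening: 0.061
(array([-72.2,   0. ,  18.5]), array([ 0.04,  0.01, -0.04])) [ 0.23868774  0.33274662 -0.53208131] [-0.11490243 -0.37045261  0.54805562]
(array([ 4.06,  0.01, -1.16]), array([-0.04, -0.01,  0.04]))
(array([ 7.23,  0.01, -2.07]), array([-0.04, -0.01,  0.04]))
```

```bash
python3 -m creep '[[[0,0,0.05,0,0,0,-1],[0,0,0.1,0,0,0,-1],[0,0,0.15,0,0,0,-1],[0,0,0.15,0,0,0,-1]]]' 40
python3 - <<'E'
from h import *
print(bp(S2),bedR(S2).inv().apply(robot.observe()["contact_force"])); to(-.03,0,.0175)
E
python3 -m creep '[[[0,0,0.05,0,0,0,-1],[0,0,0.1,0,0,0,-1],[0,0,0.15,0,0,0,-1],[0,0,0.15,0,0,0,-1]]]' 40
python3 - <<'E'
from h import *
print(bp(S2),bedR(S2).inv().apply(robot.observe()["contact_force"])); to(-.03,0,.0175)
E
```

```text
time: 11.5
tool_pos: [0.4898, -0.0052, 0.0747]
tool_rot: [-3.141, -0.245, -0.181]
contact_force: [-7.9, 1.4, 16.8]
opening: 0.0613
(array([-72.2,   0.1,  18.2]), array([ 0.03,  0.05, -0.04])) [  1.46040418   0.02705812 -18.56599506]
(array([ 4.08,  0.01, -1.09]), array([-0.03, -0.05,  0.04]))
time: 11.9
tool_pos: [0.4898, -0.0052, 0.0746]
tool_rot: [-3.141, -0.246, -0.181]
contact_force: [-9.9, 0.5, 21.3]
opening: 0.0612
(array([-72.2,   0.1,  18.2]), array([ 0.03,  0.09, -0.06])) [  2.10364014   1.27420702 -23.3348525 ]
(array([ 4.08,  0.01, -1.09]), array([-0.03, -0.09,  0.06]))
```

```bash
python3 -m creep '[[[0.4,0,-0.15,0,0,0,-1],[0.9,0,-0.28,0,0,0,-1],[1.5,0,-0.45,0,0,0,-1],[2.1,0,-0.62,0,0,0,-1],[2.6,0,-0.76,0,0,0,-1],[2.6,0,-0.76,0,0,0,-1]]]' 40
python3 - <<'E'
from h import *
print(bp(S2),bedR(S2).inv().apply(robot.observe()["contact_force"])); to(-.02,0,.0182)
E
```

```text
time: 12.5
tool_pos: [0.5136, -0.0095, 0.0887]
tool_rot: [-3.141, -0.247, -0.181]
contact_force: [-2.9, 0.4, 5.1]
opening: 0.0613
(array([-44.3,   0.1,  18.3]), array([ 0.03,  0.14, -0.05])) [ 0.02789598  0.10061591 -5.91167058]
(array([ 2.34,  0.01, -0.65]), array([-0.03, -0.14,  0.05]))
```

```bash
python3 -m creep '[[[0.4,0,-0.12,0,0,0,-1],[0.8,0,-0.23,0,0,0,-1],[1.2,0,-0.34,0,0,0,-1],[1.6,0,-0.45,0,0,0,-1],[2,0,-0.56,0,0,0,-1],[2.3,0,-0.65,0,0,0,-1],[2.3,0,-0.65,0,0,0,-1]]]' 40
python3 - <<'E'
from h import *
print(bp(S2),bedR(S2).inv().apply(robot.observe()["contact_force"]),robot.observe()["opening"]); to(-.006,0,.0184)
p=robot.camera_params("wrist"); np.savez("pics/w6.npz",R=p["R"],t=p["t"],K=p["camera_matrix"]); im=robot.read_camera("wrist"); cv2.imwrite("pics/w6.png",im[:,:,::-1])
cv2.imwrite("pics/w6c.png",cv2.resize(im[0:240,100:440,::-1],None,fx=2.3,fy=2.3,interpolation=cv2.INTER_CUBIC))
E
```

```text
time: 13.2
tool_pos: [0.5323, -0.0129, 0.0997]
tool_rot: [-3.141, -0.242, -0.181]
contact_force: [-8.0, 1.9, 1.8]
opening: 0.0611
(array([-22.3,   0.2,  18.3]), array([ 0.03, -0.12, -0.05])) [-6.21727954 -0.43649226 -5.67935944] 0.06107117545185349
(array([ 1.56,  0.02, -0.46]), array([-0.03,  0.12,  0.05]))
```

View pics/w6c.png

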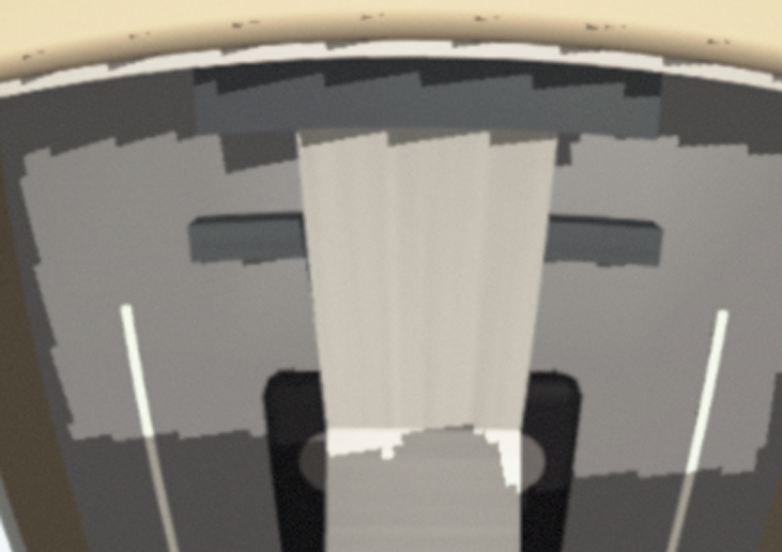

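Case is under the arm and hasn't slipped in the grip. Arm and stop bar centre at col 425 and the case at 422.5, a difference under 0.5 mm. Pushing on towards the stop.

```bash
python3 -m creep '[[[0.4,0,-0.12,0,0,0.1,-1],[0.8,0,-0.23,0,0,0.2,-1],[1.2,0,-0.34,0,0,0.2,-1],[1.55,0,-0.45,0,0,0.2,-1],[1.7,0,-0.49,0,0,0.2,-1],[1.7,0,-0.49,0,0,0.2,-1]]]' 40
python3 - <<'E'
from h import *
print(bp(S2),bedR(S2).inv().apply(robot.observe()["contact_force"]),robot.observe()["opening"]); to(.002,0,.0184)
E
```

```text
time: 13.85
tool_pos: [0.5461, -0.0153, 0.1078]
tool_rot: [-3.141, -0.238, -0.184]
contact_force: [-7.3, 0.5, 2.0]
opening: 0.0612
(array([-6.2,  0.2, 18.3]), array([ 0.03, -0.34,  0.14])) [-5.30199893  0.80310432 -5.42228597] 0.06118850524806193
(array([ 0.78,  0.02, -0.24]), array([-0.03,  0.34, -0.14]))
```

```bash
python3 -m creep '[[[0.15,0,-0.04,0,0,0,-1],[0.3,0,-0.09,0,0,0,-1],[0.45,0,-0.13,0,0,0,-1],[0.6,0,-0.17,0,0,0,-1],[0.7,0,-0.2,0,0,0,-1],[0.7,0,-0.2,0,0,0,-1]]]' 40
python3 - <<'E'
from h import *
print(bp(S2),bedR(S2).inv().apply(robot.observe()["contact_force"]),robot.observe()["opening"])
im=robot.read_camera("wrist"); cv2.imwrite("pics/w7.png",im[:,:,::-1])
cv2.imwrite("pics/w7c.png",cv2.resize(im[0:240,100:440,::-1],None,fx=2.3,fy=2.3,interpolation=cv2.INTER_CUBIC))
E
```

```text
time: 14.45
tool_pos: [0.5506, -0.0161, 0.1104]
tool_rot: [-3.141, -0.234, -0.184]
contact_force: [-6.9, 1.9, 2.3]
opening: 0.0607
(array([-0.9,  0.3, 18.3]), array([ 0.02, -0.61,  0.13])) [-5.00014417 -0.61514067 -5.58093364] 0.06072405909691641
```

View pics/w7c.png

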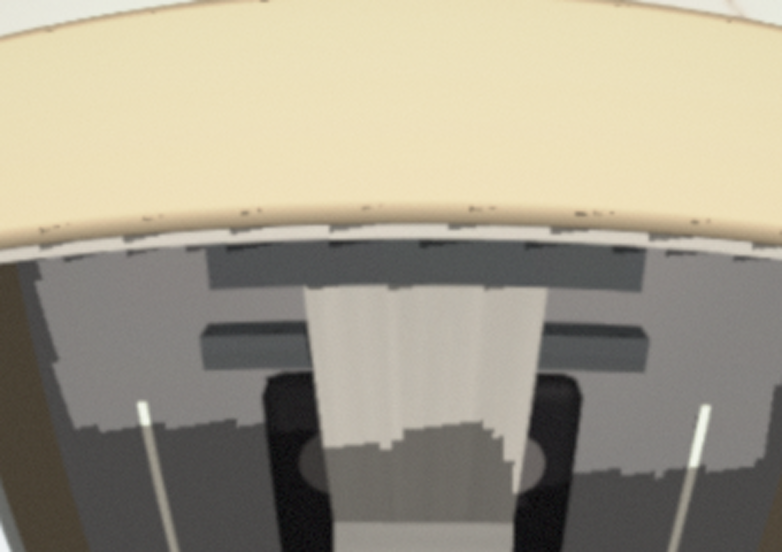

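Nearly at the stop, with no jump in force yet. Creeping on.

```bash
python3 -m creep '[[[0.1,0,-0.03,0,0,0,-1],[0.2,0,-0.06,0,0,0,-1],[0.3,0,-0.09,0,0,0,-1],[0.3,0,-0.09,0,0,0,-1]]]' 40
python3 - <<'E'
from h import *
print(bp(S2),bedR(S2).inv().apply(robot.observe()["contact_force"]))
E
python3 -m creep '[[[0.1,0,-0.03,0,0,0,-1],[0.2,0,-0.06,0,0,0,-1],[0.3,0,-0.09,0,0,0,-1],[0.3,0,-0.09,0,0,0,-1]]]' 40
python3 - <<'E'
from h import *
print(bp(S2),bedR(S2).inv().apply(robot.observe()["contact_force"]))
E
```

```text
time: 14.9
tool_pos: [0.5517, -0.0163, 0.111]
tool_rot: [-3.141, -0.229, -0.184]
contact_force: [-7.3, 1.5, 2.1]
opening: 0.0614
(array([ 0.4,  0.3, 18.3]), array([ 0.02, -0.85,  0.12])) [-5.41764858 -0.1820788  -5.59084836]
time: 15.3
tool_pos: [0.5524, -0.0164, 0.1114]
tool_rot: [-3.141, -0.224, -0.184]
contact_force: [-7.7, 2.2, 1.5]
opening: 0.0615
(array([ 1.2,  0.3, 18.3]), array([ 0.02, -1.16,  0.11])) [-6.16938287 -0.77164198 -5.2566083 ]
```

```bash
python3 -m creep '[[[0.2,0,-0.06,0,0.5,0,-1],[0.4,0,-0.12,0,1,0,-1],[0.5,0,-0.15,0,1.2,0,-1],[0.5,0,-0.15,0,1.2,0,-1]]]' 40
python3 - <<'E'
from h import *
print(bp(S2),bedR(S2).inv().apply(robot.observe()["contact_force"]),robot.observe()["torque"])
im=robot.read_camera("wrist"); cv2.imwrite("pics/w8.png",im[:,:,::-1])
cv2.imwrite("pics/w8c.png",cv2.resize(im[0:240,100:440,::-1],None,fx=2.3,fy=2.3,interpolation=cv2.INTER_CUBIC))
E
```

```text
time: 15.7
tool_pos: [0.5524, -0.0164, 0.1114]
tool_rot: [-3.141, -0.234, -0.184]
contact_force: [-13.8, 1.6, 0.1]
opening: 0.0611
(array([ 1.2,  0.3, 18.3]), array([ 0.  , -0.62,  0.1 ])) [-11.95848592   0.88588398  -7.06841685] [ 0.28788351  2.46212588 -0.17572716]
```

View pics/w8c.png

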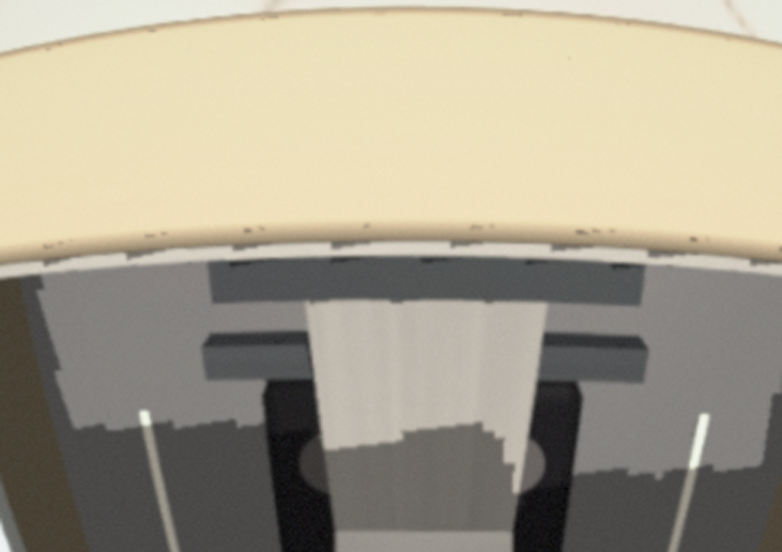

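Tool stopped advancing while the push rose from 6 to 12 N, so the leading edge is on the stop. The picture agrees: case front at row 382 against the stop face. One firmer push to square it up, then release.

```bash
python3 -m creep '[[[0.4,0,-0.12,0,0.5,0,-1],[0.7,0,-0.2,0,0.6,0,-1],[0.7,0,-0.2,0,0.6,0,-1]]]' 40
python3 - <<'E'
from h import *
print(bp(S2),bedR(S2).inv().apply(robot.observe()["contact_force"]),robot.observe()["torque"])
E
```

```text
time: 16.05
tool_pos: [0.5525, -0.0164, 0.1115]
tool_rot: [-3.141, -0.228, -0.184]
contact_force: [-18.2, 2.3, 0.6]
opening: 0.061
(array([ 1.3,  0.3, 18.3]), array([-0.01, -0.93,  0.09])) [-15.49921539   1.04305766  -9.6858794 ] [ 0.38702506  3.11375628 -0.13227144]
```

```bash
python3 -m creep '[[[0,0,0,0,0,0,-1],[0,0,0,0,0,0,0.45],[0,0,0,0,0,0,0.55],[0,0,0,0,0,0,0.65],[0,0,0,0,0,0,0.65]]]'
python3 - <<'E'
from h import *
print(bp(S2),bedR(S2).inv().apply(robot.observe()["contact_force"]))
im=robot.read_camera("wrist"); cv2.imwrite("pics/w9.png",im[:,:,::-1])
cv2.imwrite("pics/w9c.png",cv2.resize(im[0:240,100:440,::-1],None,fx=2.3,fy=2.3,interpolation=cv2.INTER_CUBIC))
to(0.0,0,.12)
E
```

```text
time: 16.55
tool_pos: [0.5529, -0.0165, 0.1116]
tool_rot: [-3.141, -0.229, -0.184]
contact_force: [0.3, 0.3, 0.4]
opening: 0.0753
(array([ 1.7,  0.3, 18.1]), array([-0.01, -0.89,  0.09])) [ 0.36460879 -0.3035082  -0.21003255]
(array([-3.11,  0.04, -9.7 ]), array([ 0.01,  0.9 , -0.09]))
```

View pics/w9c.png

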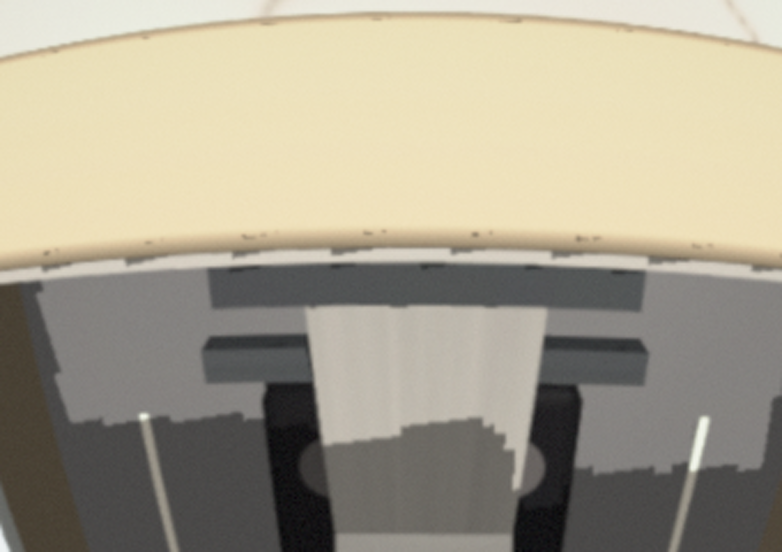

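Released, and the case stayed against the stop. Retreating square off the bed.

```bash
python3 -m creep '[[[-0.3,0,-1,0,0,0,0.65],[-0.8,0,-2.5,0,0,0,0.65],[-1.5,0,-4.7,0,0,0,0.65],[-2.5,0,-7.7,0,0,0,0.65],[-3.1,0,-9.7,0,0,0,0.65],[-3.1,0,-9.7,0,0,0,0.65]]]'
python3 - <<'E'
from h import *
print(bp(S2))
p=robot.camera_params("wrist"); np.savez("pics/w10.npz",R=p["R"],t=p["t"],K=p["camera_matrix"]); im=robot.read_camera("wrist"); cv2.imwrite("pics/w10.png",im[:,:,::-1])
cv2.imwrite("pics/w10c.png",cv2.resize(im[40:280,100:440,::-1],None,fx=2.3,fy=2.3,interpolation=cv2.INTER_CUBIC))
to(-.025,.16,.12); to(-.025,.16,.070)
E
```

```text
time: 17.2
tool_pos: [0.5018, -0.0069, 0.2022]
tool_rot: [-3.141, -0.234, -0.183]
contact_force: [0.7, -0.2, 0.9]
opening: 0.0756
(array([  1.9,   0.5, 122.6]), array([-0.  , -0.58,  0.08]))
(array([ -2.5 , -15.95,   0.87]), array([ 0.01,  0.69, -0.09]))
(array([ -1.06, -15.95,   5.66]), array([ 0.01,  0.69, -0.09]))
```

View pics/w10.png

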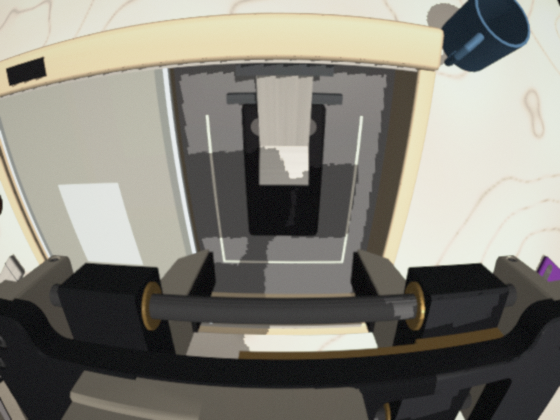

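Case is home: its centre column is 285, the same as the stop (228–342), square and under the arm. Now the door: close the fingers and hover over the frosted patch.

```bash
python3 -m creep '[[[-0.5,-4,0,0,0.7,0,-1],[-1.2,-8,0.3,0,0.7,0,-1],[-2,-12,0.6,0,0.7,0,-1],[-2.5,-15.9,0.9,0,0.7,0,-1],[-1.5,-15.9,4,0,0.7,0,-1],[-1.1,-15.9,5.2,0,0.7,0,-1],[-1.1,-15.9,5.2,0,0.7,0,-1]]]' 20
python3 - <<'E'
from h import *
o=robot.observe(); print(bp(S2),o["opening"],o["qpos"])
im=robot.read_camera("wrist"); cv2.imwrite("pics/w11.png",im[:,:,::-1])
to(-.025,.16,.061)
E
```

```text
time: 17.95
tool_pos: [0.5313, 0.1484, 0.1447]
tool_rot: [3.14, -0.239, -0.184]
contact_force: [0.5, -0.4, 0.1]
opening: 0.0244
(array([-26. , 158.6,  72.4]), array([-0.13, -0.28,  0.1 ])) 0.024418322076121483 [ 0.18143741  0.39175895  1.77172432 -0.12603516  0.75856163  2.01826963]
(array([ 0.35, -0.15,  1.2 ]), array([ 0.1 ,  0.18, -0.14]))
```

View pics/w11.png

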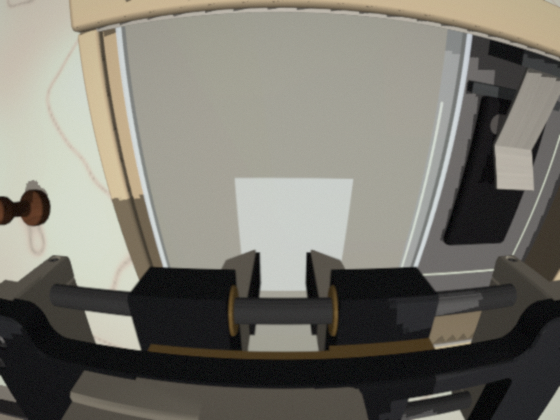

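Fingers are still closing over the frosted patch (col 235–352), with the case visible at right. I'll finish closing and touch down.

```bash
python3 -m creep '[[[0,0,0,0,0,0,-1],[0.1,0,0.4,0,0,0,-1],[0.2,0,0.8,0,0,0,-1],[0.3,0,1.05,0,0,0,-1],[0.35,0,1.2,0,0,0,-1],[0.35,0,1.2,0,0,0,-1]]]' 20
python3 - <<'E'
from h import *
o=robot.observe(); print(bp(S2),o["opening"],bedR(S2).inv().apply(o["contact_force"]))
E
python3 -m creep '[[[0,0,0.05,0,0,0,-1],[0,0,0.1,0,0,0,-1],[0,0,0.1,0,0,0,-1]]]' 20
python3 - <<'E'
from h import *
o=robot.observe(); print(bp(S2),o["opening"],bedR(S2).inv().apply(o["contact_force"]))
E
```

```text
time: 18.6
tool_pos: [0.5377, 0.147, 0.1352]
tool_rot: [3.14, -0.241, -0.185]
contact_force: [-0.4, -0.4, 0.5]
opening: 0.0007
(array([-25.1, 158.4,  60.8]), array([-0.1 , -0.18,  0.15])) 0.0007349034784481519 [-0.04588648  0.45015833 -0.56124655]
time: 18.9
tool_pos: [0.5379, 0.147, 0.1342]
tool_rot: [3.14, -0.241, -0.185]
contact_force: [0.8, -0.0, 0.4]
opening: 0.0004
(array([-25.3, 158.4,  59.9]), array([-0.1 , -0.18,  0.15])) 0.00036738159104205125 [ 0.88019457 -0.14470015  0.08642773]
```

```bash
python3 -m creep '[[[0,0,0.05,0,0,0,-1],[0,0,0.1,0,0,0,-1],[0,0,0.1,0,0,0,-1]]]' 20
python3 - <<'E'
from h import *
o=robot.observe(); print(bp(S2),bedR(S2).inv().apply(o["contact_force"]))
E
```

```text
time: 19.2
tool_pos: [0.5383, 0.147, 0.1337]
tool_rot: [3.141, -0.242, -0.185]
contact_force: [-1.9, -0.1, 4.8]
opening: 0.0005
(array([-25.3, 158.5,  59.3]), array([-0.09, -0.15,  0.14])) [ 0.80993551  0.47309394 -5.04728782]
```

```bash
python3 -m creep '[[[0,0,0.1,0,0,0,-1],[0,0.3,0.12,0,0,0,-1],[0,0.8,0.12,0,0,0,-1],[0,1.5,0.12,0,0,0,-1],[0,2.2,0.12,0,0,0,-1],[0,2.8,0.12,0,0,0,-1],[0,3,0.12,0,0,0,-1]]]' 20
python3 - <<'E'
from h import *
o=robot.observe(); print(bp(S2),bedR(S2).inv().apply(o["contact_force"]))
im=robot.read_camera("wrist"); cv2.imwrite("pics/w12.png",im[:,:,::-1])
to(-.025,.0,.0590)
E
```

```text
time: 19.9
tool_pos: [0.5329, 0.1176, 0.1335]
tool_rot: [3.141, -0.242, -0.185]
contact_force: [-4.6, 2.1, 9.0]
opening: 0.0002
(array([-25.4, 128.6,  59.1]), array([-0.05, -0.11,  0.17])) [  0.23259147  -1.19173785 -10.25736677]
(array([8.000e-02, 1.284e+01, 1.000e-02]), array([ 0.06,  0.11, -0.16]))
```

View pics/w12.png

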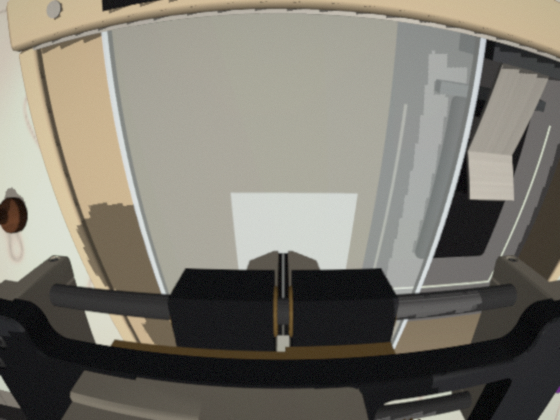

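Door is following the fingertips with no slip: the patch stays centred at col 294 and the deck is uncovered at left. Continuing.

```bash
python3 -m creep '[[[0,0.7,0.1,0,0,0,-1],[0,1.6,0.1,0,0,0,-1],[0,2.6,0.1,0,0,0,-1],[0,3.6,0.1,0,0,0,-1],[0,4.6,0.1,0,0,0,-1],[0,5.5,0.1,0,0,0,-1],[0,6.2,0.1,0,0,0,-1],[0,6.5,0.1,0,0,0,-1]]]' 20
python3 - <<'E'
from h import *
o=robot.observe(); print(bp(S2),bedR(S2).inv().apply(o["contact_force"]))
to(-.025,.0,.0590)
E
```

```text
time: 20.75
tool_pos: [0.5206, 0.0535, 0.1334]
tool_rot: [-3.141, -0.242, -0.185]
contact_force: [-6.6, 2.8, 12.2]
opening: 0.0007
(array([-25.9,  63.3,  59.2]), array([-0.04, -0.11,  0.19])) [ 1.34348504e-02 -1.51611728e+00 -1.40337536e+01]
(array([0.11, 6.33, 0.  ]), array([ 0.04,  0.11, -0.19]))
```

```bash
python3 -m creep '[[[0,0.7,0.06,0,0,0,-1],[0,1.6,0.06,0,0,0,-1],[0,2.6,0.06,0,0,0,-1],[0,3.6,0.06,0,0,0,-1],[0,4.5,0.06,0,0,0,-1],[0,5.2,0.06,0,0,0,-1],[0,5.6,0.06,0,0,0,-1],[0,5.6,0.06,0,0,0,-1]]]' 20
python3 - <<'E'
from h import *
o=robot.observe(); print(bp(S2),bedR(S2).inv().apply(o["contact_force"]))
p=robot.camera_params("wrist"); im=robot.read_camera("wrist"); cv2.imwrite("pics/w13.png",im[:,:,::-1])
to(-.025,.0,.0590)
E
```

```text
time: 21.55
tool_pos: [0.5099, -0.0019, 0.1334]
tool_rot: [-3.142, -0.242, -0.186]
contact_force: [-5.9, -0.1, 10.6]
opening: 0.0003
(array([-26.2,   6.9,  59.5]), array([-0.05, -0.12,  0.22])) [  0.33546897   1.16734444 -12.0778603 ]
(array([0.13, 0.7 , 0.02]), array([ 0.05,  0.12, -0.21]))
```

View pics/w13.png

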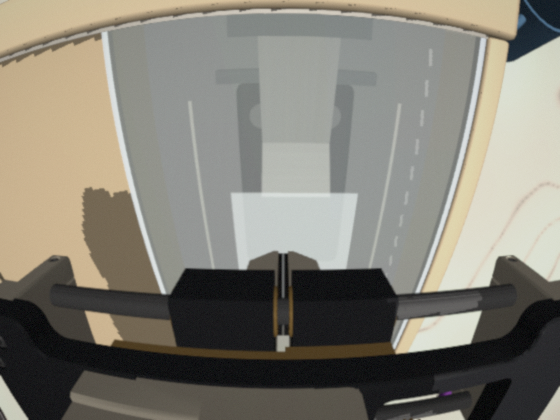

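About 8 mm left. I'll push past it until the door meets its end.

```bash
python3 -m creep '[[[0,0.3,0.07,0,0,0,-1],[0,0.6,0.07,0,0,0,-1],[0,0.9,0.07,0,0,0,-1],[0,1.1,0.07,0,0,0,-1],[0,1.3,0.07,0,0,0,-1],[0,1.3,0.07,0,0,0,-1]]]' 20
python3 - <<'E'
from h import *
o=robot.observe(); print(bp(S2),bedR(S2).inv().apply(o["contact_force"]))
im=robot.read_camera("wrist"); cv2.imwrite("pics/w14.png",im[:,:,::-1])
E
```

```text
time: 22.2
tool_pos: [0.5077, -0.0138, 0.1335]
tool_rot: [-3.14, -0.243, -0.186]
contact_force: [-3.2, 5.8, 9.1]
opening: 0.0004
(array([-26.2,  -5.2,  59.6]), array([ 0.02, -0.08,  0.22])) [ 0.94088729 -5.17300404 -9.95663091]
```

View pics/w14.png

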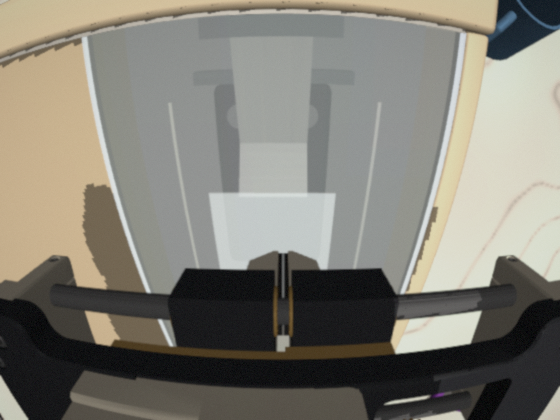

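The fingertips now slide on the door: the patch shifted from col 294 to 271 and side force rose to 5 N, so it is at its end. Lift off and retreat for a check.

```bash
python3 -m creep '[[[-0.1,0,-0.5,0,0,0,-1],[-0.5,0,-2,0,0,0,-1],[-1.5,0,-5,0,0,0,-1],[-3,0,-9,0,0,0,-1],[-5,0,-13,0,0,0,-1],[-7,0,-16,0,0,0,-1],[-8,0,-17,0,0,0,-1],[-8,0,-17,0,0,0,-1]]]'
python3 - <<'E'
from h import *
o=robot.observe(); print(bp(S2),o["contact_force"],o["qpos"])
im=robot.read_camera("wrist"); cv2.imwrite("pics/w15.png",im[:,:,::-1])
im=robot.read_camera("side"); cv2.imwrite("pics/s15.png",im[:,:,::-1]);cv2.imwrite("pics/s15c.png",cv2.resize(im[150:320,160:360,::-1],None,fx=3.4,fy=3.4,interpolation=cv2.INTER_CUBIC))
im=robot.read_camera("top"); cv2.imwrite("pics/t15.png",im[:,:,::-1])
E
```

```text
time: 23.05
tool_pos: [0.3906, 0.008, 0.2808]
tool_rot: [-3.14, -0.247, -0.186]
contact_force: [-1.0, 0.5, 0.0]
opening: 0.0003
(array([-55.8,  -4.9, 246.8]), array([0.01, 0.13, 0.2 ])) [-1.02092193  0.48972507  0.00366463] [-1.75145605e-01 -8.32828221e-02  1.93992261e+00 -1.64806724e-03
  1.03839509e+00  1.58185623e+00]
```

View pics/w15.png

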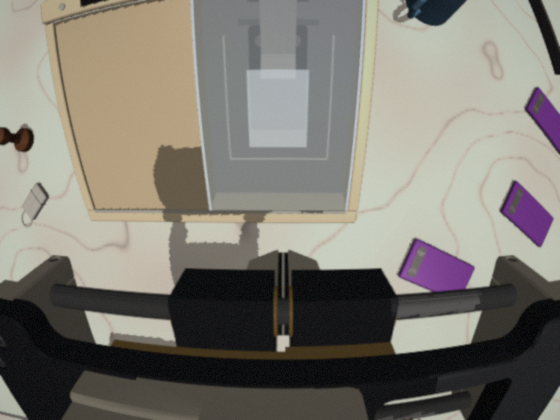

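View pics/s15c.png

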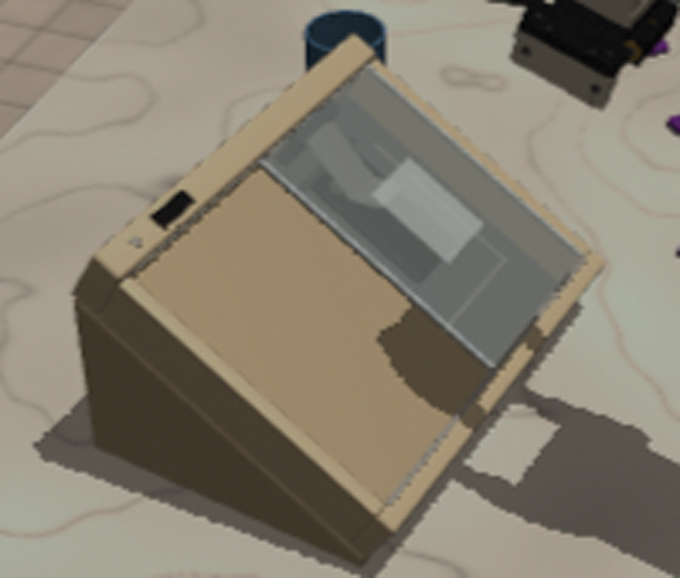

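View pics/t15.png

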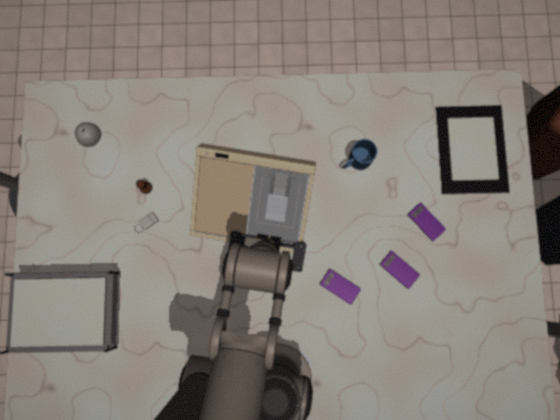

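```bash
python3 - <<'E'
import cv2
im=cv2.imread("pics/w15.png"); cv2.imwrite("pics/w15c.png",cv2.resize(im[0:225,180:390],None,fx=2.6,fy=2.6,interpolation=cv2.INTER_CUBIC))
E
```

```text
(no output)
```

View pics/w15c.png

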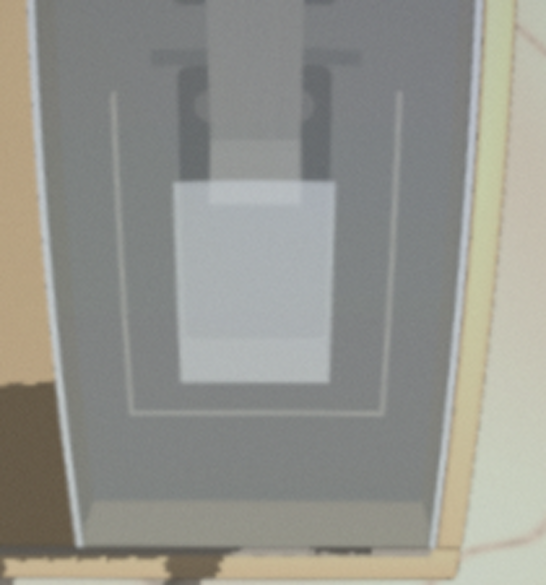

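Door's right edge lies against the frame with no gap, and the patch (mid col 255), case (255), stop (256) and guides (257) all line up. Handing in.

```bash
python3 -c "
from cell import robot
print(robot.observe()['time'],robot.observe()['contact_force']);print(robot.hand_in())"
```

```text
23.2 [-0.12524644 -0.4906087  -0.63197405]
the job is handed in; nothing more can be done
None
```

I laid the black phone case on the scanner bed and pushed it up-slope under the hold-down arm to the stop bar. I let it go there, dragged the door fully shut, and handed in at 23.2 s with the robot clear of everything.

**Case:** At the stop the tool stopped advancing while the push rose from 6 to 15 N. In the last wrist picture the case, stop bar, floor guide marks and door patch share a centre line within 2 enlarged pixels. The case looks square and did not move when released.

**Door:** I pressed with 10–14 N and pushed until the fingertips slid on it. The last picture shows no gap along its right edge.

**Bystanders:** The mug, keychain, stamp and purple look-alikes look unmoved by eye; I did not measure them.

**What disagreed along the way:**
- **First grip:** Held square to the case, the wrist joint would have gone past its range at the bed. I set the case back on the counter and re-gripped it with the hand tilted 16°.
- **Scanner position:** The fixed-camera estimate was about 6 mm and 1° off the wrist-camera fit, so I used the wrist fit.
- **At the stop:** The tool tilt drifted by about 1° during the final push, with no visible effect on the case.

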